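# Hang the dish covers nested on one hook

### The arm

A 6-joint arm with a two-finger parallel gripper is mounted at the origin on the work surface; the furniture and walls round the work are solid. World frame = base frame: x ahead of the robot, y to its left, z up, the work surface at z = 0. Lengths are in m, angles in degrees, forces in N, time in s.
With the tool pointing down it reaches from about 0.35 to 0.875 m from the base axis. Payload 4.2 kg.
Tool frame: the origin (TCP) lies at the very end of the fingers, on their centre line; the grasp point (between the pads) lies 19 mm behind it; z points along the fingers, y is the line along which they close (so a half turn about z gives the same grasp; the last joint's range is limited). The gripper opens to 87 mm and grips with 3 to 60 N. Pads are 19 mm wide; open, the fingers measure 117 mm over their backs; the gripper's body (75 mm by 190 mm) begins 51 mm behind the grasp point.
Start: joints at [-57.777, 22.042, 0.453, 0, -68.411, -14.817], TCP at [0.187, -0.596, 0.223] pointing down, gripper open.
Joint ranges: [-179.83, 179.83], [-69.29, 118.12], [-61.27, 80.66], [-181.25, 117.63], [-171.15, -9.14], [-177.46, 177.46]. Speed limits (degrees/s): [159.86, 159.86, 180, 180, 180, 180].

### API

Orientations are given as a 3x3 rotation matrix whose columns are the frame's x, y, z axes.
In Python, from station import sense, optics, r gives the robot as it stands. The module is installed in compiled form; this text tells all that it offers.
- The arm moves only by the shell command python3 -m pendant 'ROWS' [OPENING]. ROWS is JSON, a list that holds one entry, the list of rows, each a list of 4 numbers: the shift along the tool's x, y, z normalised to -1 to 1, where 1 is 100 mm, then the turn about the tool's z normalised to -1 to 1, where 1 is 2 rad. A call has 1 to 8 rows; each row is the pose to reach, as a shift and turn from the pose commanded when the call began, along the tool's axes at that moment; what a row does not reach only later rows make up. A row lasts 1/10 s, in which the tool goes at most 50 mm and 8.59 degrees, less where a joint would pass 70% of its speed; a pose out of reach is approached as far as the arm can. A call with a number of a shift or a turn outside -1 to 1 is refused whole. A call with a gripper value outside its range is refused whole. OPENING is the closure, from 0 (fully open) to 1 (shut), set as the call begins (- or left out, the last holds). The fingers move at their own pace and stop on an object; the grip force is fixed at half the most. Time passes only in rows, so rows that repeat a pose let the fingers close. It gives the time, the measured TCP pose, the force, the opening and the grip force at its end, in the units of the state.
- sense(): the state, without advancing time (a new reading comes with each control period).
- optics.capture(name): name is "side" or "top" or "wrist"; returns the picture (420x560x3 uint8, red, green, blue); there is no depth.
- optics.get_calibration(name): a dict with "camera_matrix" (3x3 intrinsics, pixels), "distortion" ([k1, k2, p1, p2, k3] as OpenCV has them; the pictures are not rectified), "camera_from_world" (4x4, takes a point from world to camera coordinates). Camera axes: x right, y down, z forward; pixel columns grow to the right and rows downward; lengths in m; the calibration is good to about 2 mm. A picture is of the moment at which its call begins: read the wrist's pose just before it. get_calibration takes no time and is no camera call; for the wrist camera it gives the pose at the moment of the call.
- r.finish_job(): hands the job in; it is judged then, once.
The state is a dict: "time_s": time; "joints": joint angles; "joint_velocities": joint speeds; "effort": joint torques, N m; "tcp_pos": TCP position; "ee_rot": TCP orientation; "wrist_force": force on the tool from outside, world axes, zero at the start; "moment": the same for the moment, N m; "gripper_width": opening from 0.0 (shut) to 1.0 (fully open); "gripper_force": force on a finger pad.
Only numpy, scipy, OpenCV 4.12 (cv2) and the standard library are available. Lean on these libraries where they do the work, as an engineer would, in place of code of your own. Each camera call takes 0.05 s, during which the arm holds its last target. There are 200 camera calls.

### The job

The smallest of the three steel dish covers already hangs on the hook stand. Hang the other two from the draining rack by their eyes on the same hook, first the middle one, then the largest, hollow side to the post, each pushed along the arm so that it closes over the one before and all three hang nested. Let each hang freely before taking the next, and do not disturb the clamp, bowl and timer nearby.

Things in the scene. Friction and masses are not known exactly. Their poses are not given: they have to be found in the camera images.
- small_cover: Smallest of three like plain steel covers, 0.12 kg. Plate 54 wide (own y) x 56 tall (z) x 4 thick (x); 3 thick skirt, 22 deep, on both sides and bottom, none on top, stands out to own +x (hollow side). Eye and grip tab above; 151 tall in all (mm). Origin: bottom edge, middle of plate. Hangs on the arm from the start, hollow to the post, its eye 28 to 42 mm from hook_root.
- small_cover_eye (a point): Inner peak of the eye of small_cover, 98 mm above its bottom edge; it rests on the arm's top when hung. The eye is an opening above the plate's top edge, 44 mm wide, 28 high at its sides and 42 at the peak of its gable roof; frame 54 wide, 6 thick (x), bars 5.
- small_cover_grip (a point): Point to pinch the grip tab of small_cover across its width (own y), 33 mm above the eye's inner peak, 20 mm below the tab's top. Tab 10 mm wide (y), 6 thick (x), 50 tall. The eye frame's outside begins 25 mm below this point. Inner covers' tabs are narrower, so fingers on this tab straddle them.
- middle_cover: Middle one of three like plain steel covers, 0.17 kg. Plate 78 wide (own y) x 82 tall (z) x 4 thick (x); 3 thick skirt, 22 deep, on both sides and bottom, none on top, stands out to own +x (hollow side). Eye and grip tab above; 177 tall in all (mm). Origin: bottom edge, middle of plate. Starts upright in either bay of the rack, +x as the rack's +x.
- middle_cover_eye (a point): Inner peak of the eye of middle_cover, 124 mm above its bottom edge; it rests on the arm's top when hung. The eye is an opening above the plate's top edge, 44 mm wide, 28 high at its sides and 42 at the peak of its gable roof; frame 54 wide, 6 thick (x), bars 5.
- middle_cover_grip (a point): Point to pinch the grip tab of middle_cover across its width (own y), 33 mm above the eye's inner peak, 20 mm below the tab's top. Tab 20 mm wide (y), 6 thick (x), 50 tall. The eye frame's outside begins 25 mm below this point. Inner covers' tabs are narrower, so fingers on this tab straddle them.
- large_cover: Largest of three like plain steel covers, 0.23 kg. Plate 102 wide (own y) x 108 tall (z) x 4 thick (x); 3 thick skirt, 22 deep, on both sides and bottom, none on top, stands out to own +x (hollow side). Eye and grip tab above; 203 tall in all (mm). Origin: bottom edge, middle of plate. Starts upright in either bay of the rack, +x as the rack's +x.
- large_cover_eye (a point): Inner peak of the eye of large_cover, 150 mm above its bottom edge; it rests on the arm's top when hung. The eye is an opening above the plate's top edge, 44 mm wide, 28 high at its sides and 42 at the peak of its gable roof; frame 54 wide, 6 thick (x), bars 5.
- large_cover_grip (a point): Point to pinch the grip tab of large_cover across its width (own y), 33 mm above the eye's inner peak, 20 mm below the tab's top. Tab 30 mm wide (y), 6 thick (x), 50 tall. The eye frame's outside begins 25 mm below this point. Inner covers' tabs are narrower, so fingers on this tab straddle them.
- hook_stand: Fixed steel hook stand: base 130x90x10 mm, round post 14 mm thick at own x = +50 mm, 212 mm tall; a level round arm 8 mm thick, axis 205 mm above the table, runs from the post to own -x (towards the robot) and ends in a small upturned tip. Origin: centre of the base's underside.
- hook_root (a point): Where the arm's axis leaves the post; axes as the hook stand's. The straight arm is 79 mm long from here to own -x. A hung eye's inner peak rests 4 mm above this axis.
- hook_tip (a point): Top of the upturned tip, 84 mm from hook_root to own -x and 12 mm above the arm's axis (8 mm above the arm's top); the tip is 8 mm thick.
- rack: Fixed steel draining rack, 76x240x44 mm, origin under its middle. Two bays side by side, centres at own y -58 and +58 mm, parted by low sheets 44 mm tall; two wires along y, 39 mm high, keep the covers upright. Covers stand on its floor, 5 mm above the table, their plates 10 mm to own -x of the middle line; they lift straight out.
- haemostat: Bystander: ring-handled clamp, 56x140x7 mm, lying in front of the rack. Origin: centre of underside.
- gallipot: Bystander: steel bowl, 79 mm across, 40 mm tall, behind the rack. Origin: centre of underside.
- timer: Bystander: kitchen-type timer with black knob, 62x62x44 mm, left of the hook stand. Origin: centre of underside.
There are look-alikes about, which are no part of the job. Leave any turquoise look-alike of the large_cover alone.

How it is judged (in metres and radians):
On the way:
1. the middle cover hangs by its eye on the arm over the smallest one, nested, hollow side to the post, both released and still (x of small_cover_eye in the frame of hook_root between -0.078 and 0 m and y of small_cover_eye in the frame of hook_root between -0.012 and 0.012 m and z of small_cover_eye in the frame of hook_root between -0.001 and 0.009 m and angle between each of small_cover, middle_cover's own z axis and vertical below 0.2 rad and angle between the x axis of each of small_cover, middle_cover and the x axis of hook_stand, either way round below 0.35 rad and x of hook_root in the frame of small_cover above 0 m and linear speed of each of small_cover, middle_cover below 0.03 m/s and contact force between the fingers and small_cover below 0.1 N and x of middle_cover_eye in the frame of hook_root between -0.078 and 0 m and y of middle_cover_eye in the frame of hook_root between -0.012 and 0.012 m and z of middle_cover_eye in the frame of hook_root between -0.001 and 0.009 m and x of hook_root in the frame of middle_cover above 0 m and contact force between the fingers and middle_cover below 0.1 N and x of small_cover_eye in the frame of middle_cover between 0.002 and 0.018 m), for 0.2 s.
At the end, for the whole second after the job is handed in: All three hang still, released, eye peaks on the arm (12 mm sideways, 5 mm in height), upright within 0.2 rad, square to the arm within 0.35 rad, hollow to the post; smallest nearest the post, then middle, then largest, each eye at most 18 mm in front of the one before (all of step 1 and x of large_cover_eye in the frame of hook_root between -0.078 and 0 m and y of large_cover_eye in the frame of hook_root between -0.012 and 0.012 m and z of large_cover_eye in the frame of hook_root between -0.001 and 0.009 m and angle between large_cover's own z axis and vertical below 0.2 rad and angle between the x axis of large_cover and the x axis of hook_stand, either way round below 0.35 rad and x of hook_root in the frame of large_cover above 0 m and linear speed of large_cover below 0.03 m/s and contact force between the fingers and large_cover below 0.1 N and x of middle_cover_eye in the frame of large_cover between 0.002 and 0.018 m); the robot touches nothing.
It fails at once if the clamp, bowl or timer is shoved more than 30 mm (distance of any of haemostat, gallipot, timer from where it was at the start of the episode above 0.03 m).
It also fails if it takes over 53 s, if anything falls off the work surface, if the arm or the gripper's body presses on something with over 40 N, if the wrist force passes 120 N, or if a joint passes its speed limit or range.

## Working session

There is one attempt and no reset: what is moved stays moved. The work goes in short steps, Python scripts to look and compute and a shell command to move; the robot and the scene stay as the last step left them, time stands still between calls to the robot, and variables do not carry over. Pictures are saved under pics/ and viewed, at most 10 in all, crops included, and the job is handed in when it is done.

```bash
mkdir -p pics; python3 - <<'E'
from station import sense, optics, r
import cv2,numpy as np
s=sense(); print(s['time_s'],s['tcp_pos'],np.round(s['ee_rot'],3).tolist(),s['gripper_width'],s['wrist_force'])
for n in('side','top'):
    cv2.imwrite(f'pics/{n}0.png',optics.capture(n)[:,:,::-1])
    c=optics.get_calibration(n); print(n,np.round(c['camera_matrix'],1).tolist(),c['distortion'],np.round(c['camera_from_world'],3).tolist())
E
```

```text
0.0 [ 0.186786   -0.59578647  0.22146842] [[-0.954, -0.299, -0.001], [-0.299, 0.954, 0.002], [0.0, 0.002, -1.0]] 0.9942487366155238 [-0.06820009  0.46491252  0.37082093]
side [[466.5, 0.0, 277.2], [0.0, 466.5, 214.8], [0.0, 0.0, 1.0]] [-0.03013334  0.          0.          0.          0.        ] [[0.998, -0.052, -0.022, -0.437], [-0.047, -0.544, -0.838, 0.05], [0.031, 0.838, -0.546, 1.416], [0.0, 0.0, 0.0, 1.0]]
top [[458.0, 0.0, 276.2], [0.0, 458.0, 212.0], [0.0, 0.0, 1.0]] [-0.05108646  0.          0.          0.          0.        ] [[0.004, -1.0, -0.019, -0.139], [-0.99, -0.002, -0.14, 0.428], [0.139, 0.019, -0.99, 1.081], [0.0, 0.0, 0.0, 1.0]]
```

View pics/side0.png

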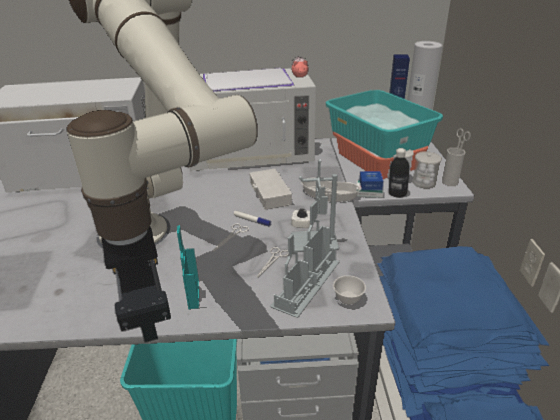

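View pics/top0.png

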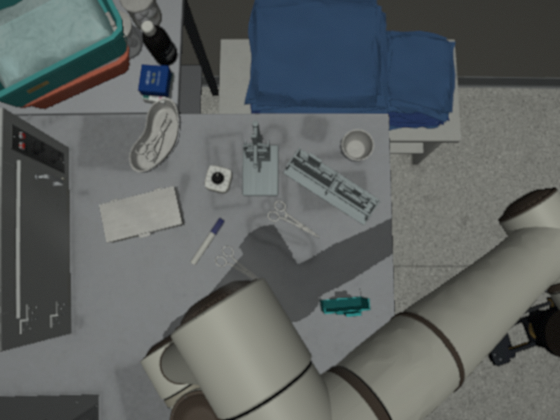

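Side: hook stand around (325,200), rack with two covers around (308,270), bowl at (349,290). Top: stand at (260,160), rack from (290,160) to (375,210), turquoise decoy at (345,305). I'll enlarge both.

```bash
python3 - <<'E'
import cv2,numpy as np
a=cv2.imread('pics/side0.png')[145:325,265:375]; b=cv2.imread('pics/top0.png')[110:230,235:390]
a=cv2.resize(a,None,fx=3.3,fy=3.3,interpolation=2);b=cv2.resize(b,None,fx=2.7,fy=2.7,interpolation=2)
o=np.zeros((600,800,3),np.uint8);o[:a.shape[0],:a.shape[1]]=a;o[:b.shape[0],370:370+b.shape[1]]=b
cv2.imwrite('pics/c0.png',o)
E
```

```text
(no output)
```

View pics/c0.png

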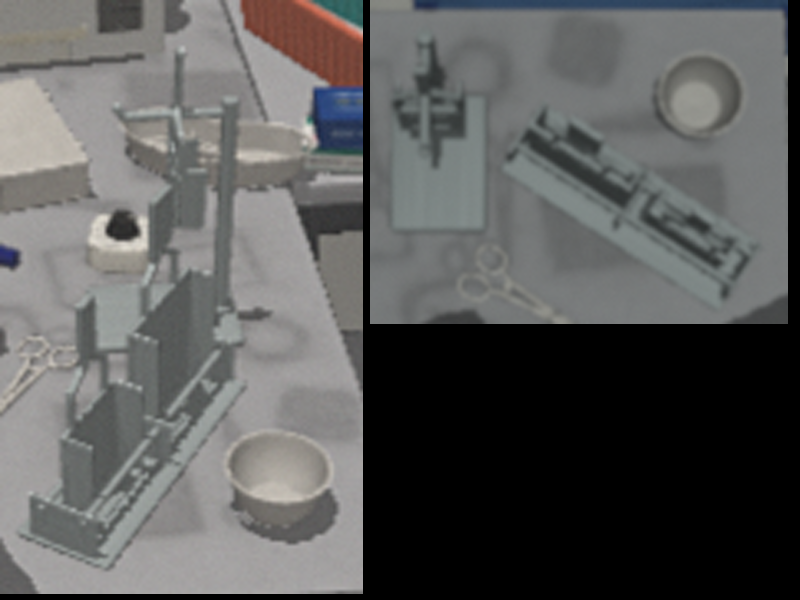

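Crop: post top is at (335,175) side and (256,126) top. Arm tip is at (301,178) side. The large cover stands in the far (+y) bay, with its tab top near (314,203) side. The middle cover is in the near bay, tab top near (291,236). Rack yaw is about -33°.

```bash
cat > h.py <<'E'
import numpy as np, cv2
from station import sense, optics, r
def C(n):
    c=optics.get_calibration(n); return np.array(c['camera_matrix']),np.array(c['distortion']),np.array(c['camera_from_world'])
def ray(n,uv,c=None):
    K,d,T=c or C(n); p=cv2.undistortPoints(np.array([[uv]],float),K,d)[0,0]
    D=T[:3,:3].T@np.array([*p,1]); return -T[:3,:3].T@T[:3,3],D
def onz(n,uv,z,c=None):
    o,D=ray(n,uv,c); return o+D*(z-o[2])/D[2]
def tri(*obs):
    A=np.zeros((3,3));b=np.zeros(3);L=[]
    for n,uv,*c in obs:
        o,D=ray(n,uv,*c);D/=np.linalg.norm(D);P=np.eye(3)-np.outer(D,D);A+=P;b+=P@o;L.append((o,P))
    x=np.linalg.solve(A,b); return x,max(np.linalg.norm(P@(x-o)) for o,P in L)
def proj(n,pts,c=None):
    K,d,T=c or C(n); return cv2.projectPoints(np.array(pts,float).reshape(-1,1,3),cv2.Rodrigues(T[:3,:3])[0],T[:3,3],K,d)[0][:,0]
E
python3 - <<'E'
from h import *
np.set_printoptions(precision=4,suppress=True)
S=lambda u,v:('side',(265+u/3.3,145+v/3.3)); T=lambda u,v:('top',(235+(u-370)/2.7,110+v/2.7))
print('post top',tri(S(230,98),T(427,40)))
for nm,p in dict(tip=S(118,106)).items(): print(nm,onz(*p,.217))
print('base corners',[onz(*T(*p),.01) for p in((390,230),(487,232),(487,95))])
print('small tab top',onz(*S(181,50),.262),'arm z209: peak 209 +53')
print('rack corners',[onz(*T(*p),.0) for p in((505,165),(717,310))],[onz(*S(*p),.0) for p in((20,533),(108,570),(245,382))])
print('L',onz(*S(161,193),.208),onz(*S(150,203),.208),onz(*S(172,183),.208)); print('M',onz(*S(85,302),.182))
E
```

```text
post top (array([ 0.5871, -0.0993,  0.2166]), np.float64(0.002482445767192816))
tip [ 0.4989 -0.1036  0.217 ]
base corners [array([ 0.4734, -0.0538,  0.01  ]), array([ 0.4716, -0.1429,  0.01  ]), array([ 0.6013, -0.1424,  0.01  ])]
small tab top [ 0.5488 -0.0993  0.262 ] arm z209: peak 209 +53
rack corners [array([ 0.5368, -0.1593,  0.    ]), array([ 0.4012, -0.3536,  0.    ])] [array([ 0.4041, -0.3533,  0.    ]), array([ 0.4654, -0.3954,  0.    ]), array([ 0.5974, -0.1912,  0.    ])]
L [ 0.5194 -0.2232  0.208 ] [ 0.5098 -0.2363  0.208 ] [ 0.5292 -0.2099  0.208 ]
M [ 0.4559 -0.3192  0.182 ]
```

```bash
python3 -m pendant '[[[-0.4,0.25,-0.5,0],[-0.8,0.45,-1,0],[-1,0.54,-1,0],[-1,0.54,-1,0]]]' 0; python3 -m pendant '[[[-0.45,0.25,0,0],[-0.9,0.5,0,0],[-1,0.54,0,0]]]'; python3 -m pendant '[[[-0.45,0.25,0,0.07],[-0.9,0.5,0,0.14],[-1,0.54,0,0.21],[-1,0.54,0,0.28],[-1,0.54,0,0.36],[-1,0.54,0,0.445],[-1,0.54,0,0.445],[-1,0.54,0,0.445]]]'
cat >> h.py <<'E'
def shift(tgt,yaw_y=None,s=None):
    "units for pendant rows to bring the TCP to tgt; yaw_y = world angle (deg) wanted for tool y"
    s=s or sense(); R=np.array(s['ee_rot']); d=R.T@(np.array(tgt)-s['tcp_pos'])*10
    a=np.degrees(np.arctan2(R[1,1],R[0,1])); t=0 if yaw_y is None else -np.radians((yaw_y-a+180)%360-180)/2
    return np.round(d,2),round(t,3),round(a,1)
E
python3 - <<'E'
from h import *
s=sense(); print(s['time_s'],s['tcp_pos'],shift((.458,-.318,.33),56),s['joints'])
cv2.imwrite('pics/w0.png',optics.capture('wrist')[:,:,::-1])
np.set_printoptions(precision=1,suppress=True)
print(proj('wrist',[(.4575,-.318,.182),(.522,-.222,.208)]))
E
```

```text
time_s: 0.5
tcp_pos: [0.2694, -0.5139, 0.3271]
ee_rot: [[-0.953, -0.303, 0.005], [-0.303, 0.953, -0.006], [-0.003, -0.008, -1.0]]
wrist_force: [-0.6, -0.1, 0.3]
gripper_width: 1.002
gripper_force: 0.0
time_s: 0.8
tcp_pos: [0.3471, -0.4308, 0.3216]
ee_rot: [[-0.953, -0.302, -0.001], [-0.302, 0.953, 0.002], [0.0, 0.002, -1.0]]
wrist_force: [-0.0, 0.3, 1.2]
gripper_width: 1.001
gripper_force: 0.0
time_s: 1.6
tcp_pos: [0.4242, -0.3524, 0.3215]
ee_rot: [[-0.833, 0.554, -0.002], [0.554, 0.833, 0.001], [0.002, -0.0, -1.0]]
wrist_force: [-0.3, 0.2, -0.2]
gripper_width: 1.0
gripper_force: 0.0
1.6 [ 0.42423497 -0.35235335  0.32149384] (array([-0.09,  0.47, -0.09]), np.float64(0.003), np.float64(56.4)) [-2.28750557e+01  1.17926658e+01  8.55952170e-02 -1.28646232e-02
 -7.84104675e+01 -1.00742207e+02]
[[329.1 205.1]
 [466.2 214.4]]
```

View pics/w0.png

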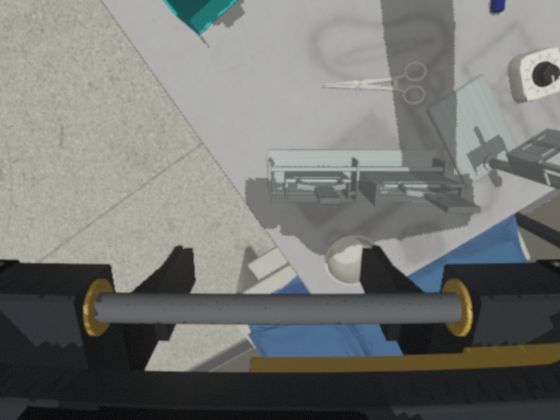

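The wrist view shows the rack level in the image, around (270–480,150–210), with tab tops near (330,200) and (462,207) against predictions of (329,205) and (466,214). I'll take one enlarged crop for the correction.

```bash
python3 - <<'E'
import cv2
a=cv2.imread('pics/w0.png')[140:225,260:490]
cv2.imwrite('pics/w0c.png',cv2.resize(a,None,fx=3.4,fy=3.4,interpolation=2))
E
```

```text
(no output)
```

View pics/w0c.png

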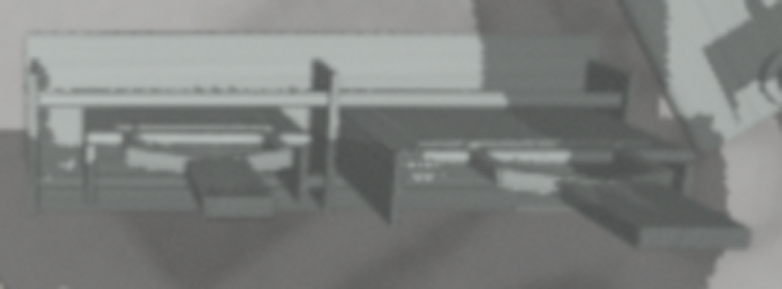

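Tab top faces: middle centre (330.3,200.9), large centre (464.1,210.0), both level in the image, so the yaw is right.

```bash
python3 - <<'E'
from h import *
np.set_printoptions(precision=4,suppress=True)
S=lambda u,v:('side',(265+u/3.3,145+v/3.3))
m=(330.3,200.9);l=(464.1,210.0)
print('M',tri(('wrist',m),S(85,302)),onz('wrist',m,.182)); print('L',tri(('wrist',l),S(161,193)),onz('wrist',l,.208))
a,b=onz('wrist',m,.182),onz('wrist',l,.208); d=b-a; print(np.linalg.norm(d[:2]),np.degrees(np.arctan2(d[1],d[0])))
M=a; print(shift((M[0],M[1],.30),np.degrees(np.arctan2(d[1],d[0]))))
E
```

```text
M (array([ 0.4559, -0.3151,  0.1789]), np.float64(0.00024640777370097604)) [ 0.4547 -0.315   0.182 ]
L (array([ 0.5192, -0.221 ,  0.2061]), np.float64(0.0007027427433663645)) [ 0.5173 -0.2219  0.208 ]
0.11223373996907074 56.08694352400009
(array([-0.05,  0.48,  0.22]), np.float64(0.003), np.float64(56.4))
```

```bash
python3 -m pendant '[[[-0.05,0.4,0,0],[-0.05,0.48,0.3,0],[-0.05,0.48,0.6,0],[-0.05,0.48,0.9,0],[-0.05,0.48,1,0],[-0.05,0.48,1,0]]]'; python3 - <<'E'
from h import *
print(shift((.455,-.315,.146),56.2))
cv2.imwrite('pics/w1.png',optics.capture('wrist')[:,:,::-1])
s=optics.capture('side')[200:320,240:380,::-1]
cv2.imwrite('pics/s1.png',cv2.resize(s,None,fx=3,fy=3))
np.set_printoptions(precision=1,suppress=True);print(proj('wrist',[(.455,-.315,.182)]))
E
```

```text
time_s: 2.25
tcp_pos: [0.4546, -0.3148, 0.2211]
ee_rot: [[-0.833, 0.553, -0.004], [0.553, 0.833, 0.001], [0.004, -0.001, -1.0]]
wrist_force: [-0.1, -0.2, 0.8]
gripper_width: 1.0
gripper_force: 0.0
(array([-0.01,  0.  ,  0.75]), np.float64(0.002), np.float64(56.4))
[[278.1 234. ]]
```

View pics/w1.png

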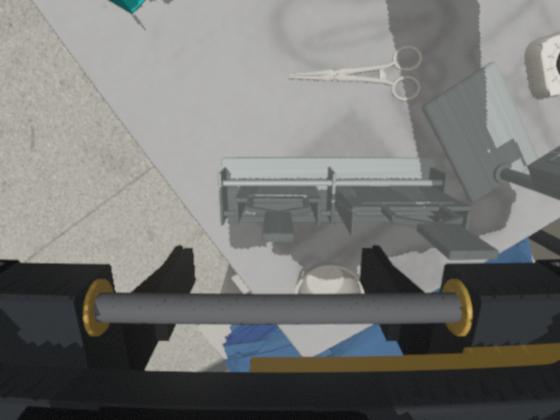

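The tab top is at (278,236), predicted (278,234). It is centred between the fingers, so I descend and grasp.

```bash
python3 -m pendant '[[[0,0,0.35,0],[0,0,0.6,0],[0,0,0.75,0],[0,0,0.75,0],[0,0,0.75,0]]]'; python3 -m pendant '[[[0,0,0,0],[0,0,0,0],[0,0,0,0],[0,0,0,0],[0,0,0,0],[0,0,0,0],[0,0,0,0],[0,0,0,0]]]' 1;python3 -m pendant '[[[0,0,0,0],[0,0,0,0],[0,0,0,0],[0,0,0,0]]]'; python3 -m pendant '[[[0,0,-0.1,0],[0,0,-0.3,0],[0,0,-0.5,0],[0,0,-0.7,0],[0,0,-0.9,0],[0,0,-1,0],[0,0,-1,0]]]'
```

```text
time_s: 2.85
tcp_pos: [0.4566, -0.3155, 0.1493]
ee_rot: [[-0.833, 0.553, 0.003], [0.553, 0.833, -0.002], [-0.003, 0.0, -1.0]]
wrist_force: [-0.1, -0.8, 0.9]
gripper_width: 1.0
gripper_force: 0.0
time_s: 3.65
tcp_pos: [0.4555, -0.3148, 0.1475]
ee_rot: [[-0.833, 0.553, -0.0], [0.553, 0.833, 0.0], [0.0, -0.0, -1.0]]
wrist_force: [0.5, 0.4, 0.6]
gripper_width: 0.355
gripper_force: 0.0
time_s: 4.05
tcp_pos: [0.4554, -0.3148, 0.1475]
ee_rot: [[-0.833, 0.553, -0.0], [0.553, 0.833, 0.0], [0.0, -0.0, -1.0]]
wrist_force: [-0.6, -0.8, -1.0]
gripper_width: 0.223
gripper_force: 30.0
time_s: 4.75
tcp_pos: [0.4562, -0.315, 0.2493]
ee_rot: [[-0.833, 0.553, 0.003], [0.553, 0.833, -0.001], [-0.003, 0.001, -1.0]]
wrist_force: [0.1, 0.1, -2.1]
gripper_width: 0.227
gripper_force: 30.0
```

```bash
python3 -m pendant '[[[0.25,-0.15,0,0],[0.4,0.1,0,0],[0.55,0.3,0,0],[0.7,0.5,0,0],[0.8,0.67,0,0]]]'; python3 -m pendant '[[[0.15,0.22,0,-0.04],[0.3,0.45,0,-0.09],[0.45,0.68,0,-0.14],[0.57,0.86,0,-0.19],[0.63,0.95,0,-0.24],[0.63,0.95,0,-0.28],[0.63,0.95,0,-0.297],[0.63,0.95,0,-0.297]]]'; python3 - <<'E'
from h import *
np.set_printoptions(precision=4,suppress=True)
T=lambda u,v:('top',(235+(u-370)/2.7,110+v/2.7))
print([onz(*T(436,v),.213) for v in(150,165)], onz(*T(427,42),.212))
for n in('side','wrist'):cv2.imwrite(f'pics/{n}2.png',optics.capture(n)[:,:,::-1])
a=cv2.resize(cv2.imread('pics/side2.png')[130:280,250:380],None,fx=3,fy=3,interpolation=2);b=cv2.imread('pics/wrist2.png')[:420,160:560]
o=np.zeros((450,790,3),np.uint8);o[:,:390]=a;o[:420,390:]=b;cv2.imwrite('pics/c2.png',o)
print(shift((.43,-.1,.2455),90))
E
```

```text
time_s: 5.25
tcp_pos: [0.4247, -0.2134, 0.2463]
ee_rot: [[-0.833, 0.553, -0.002], [0.553, 0.833, 0.001], [0.003, -0.0, -1.0]]
wrist_force: [-0.8, 0.4, -0.8]
gripper_width: 0.222
gripper_force: 30.0
time_s: 6.05
tcp_pos: [0.4252, -0.1005, 0.2465]
ee_rot: [[-1.0, -0.008, -0.002], [-0.008, 1.0, 0.0], [0.002, 0.0, -1.0]]
wrist_force: [0.5, -0.3, -1.4]
gripper_width: 0.224
gripper_force: 30.0
[array([ 0.4988, -0.1069,  0.213 ]), array([ 0.4872, -0.1071,  0.213 ])] [ 0.5844 -0.0991  0.212 ]
(array([-0.05,  0.01,  0.01]), np.float64(0.003), np.float64(90.4))
```

View pics/c2.png

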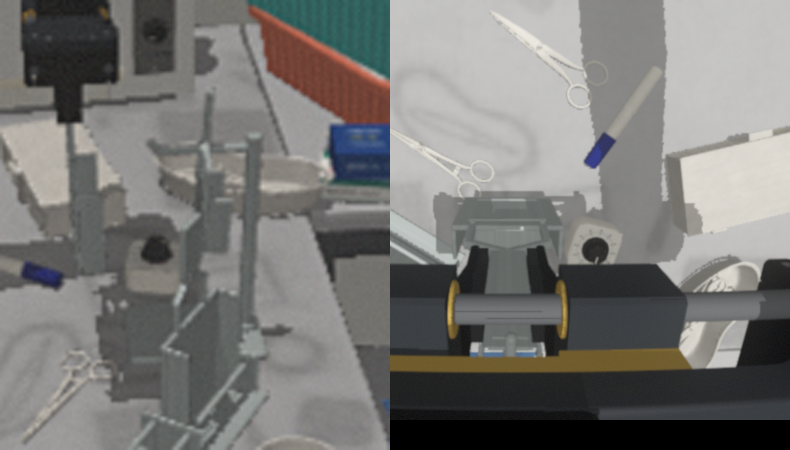

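The held cover hangs upright, skirt towards the post, facing the arm. I'll check the tip position by using the earlier wrist view, where the tip is at about (502,172), together with the side view at (301,177.5).

```bash
python3 - <<'E'
from h import *
np.set_printoptions(precision=4,suppress=True)
s=sense();K,d,T=C('wrist')
def W(p,R):
    A=np.eye(4);A[:3,:3]=R;A[:3,3]=p;return A
X=T@W(s['tcp_pos'],s['ee_rot'])
T1=X@np.linalg.inv(W((.4550,-.3148,.2205),[[-.833,.553,0],[.553,.833,0],[0,0,-1]]))
c=(K,d,T1)
print('chk',proj('w',[(.455,-.315,.182)],c))
print('tip',tri(('w',(502,172),c),('side',(300.8,177.7))),onz('w',(502,172),.217,c))
print('expected tip px',proj('w',[(.499,-.1,.217),(.499,-.106,.217)],c), proj('wrist',[(.499,-.1,.217),(.548,-.1,.262),(.587,-.1,.212)]))
E
python3 - <<'E'
import cv2
a=cv2.imread('pics/w1.png')[130:220,460:560]
cv2.imwrite('pics/w1c.png',cv2.resize(a,None,fx=6,fy=6,interpolation=2))
E
```

```text
chk [[277.2462 238.3252]]
tip (array([ 0.4748, -0.203 ,  0.2574]), np.float64(0.018427045765101478)) [ 0.4764 -0.1929  0.217 ]
expected tip px [[665.3152 114.0833]
 [656.7748 119.9081]] [[277.8492 344.2069]
 [277.44   457.9441]
 [277.0288 431.5196]]
```

View pics/w1c.png

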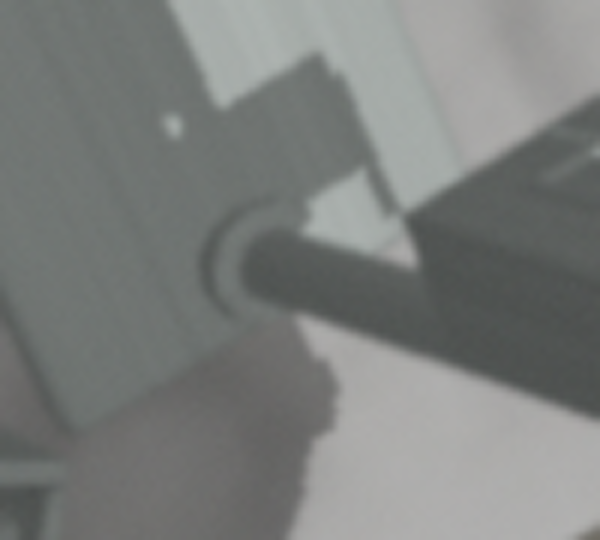

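Correction: (502,172) in that view was the post's foot. In the newer wrist view the tip shows at about (280,345), against (278,344) predicted for y = -0.100, so the cover is centred. Now thread the eye over the tip, lower a bit, and advance.

```bash
python3 -m pendant '[[[-0.1,0,-0.03,0],[-0.3,0,-0.03,0],[-0.45,0,-0.03,0],[-0.6,0,-0.03,0],[-0.75,0,-0.03,0],[-0.9,0,-0.03,0],[-0.9,0,-0.03,0]]]'; python3 -m pendant '[[[0,0,0.06,0],[0,0,0.12,0],[-0.05,0,0.12,0],[-0.1,0,0.12,0],[-0.15,0,0.12,0],[-0.2,0,0.12,0],[-0.23,0,0.12,0],[-0.23,0,0.12,0]]]'; python3 - <<'E'
from h import *
cv2.imwrite('pics/side3.png',cv2.resize(optics.capture('side')[130:260,260:370,::-1],None,fx=4.5,fy=4.5,interpolation=2))
print(sense()['tcp_pos'])
E
```

```text
time_s: 6.85
tcp_pos: [0.5181, -0.1002, 0.2499]
ee_rot: [[-1.0, -0.007, -0.0], [-0.007, 1.0, -0.0], [0.0, -0.0, -1.0]]
wrist_force: [-0.3, 0.4, -1.4]
gripper_width: 0.225
gripper_force: 30.0
time_s: 7.65
tcp_pos: [0.5394, -0.0998, 0.2384]
ee_rot: [[-1.0, -0.008, -0.0], [-0.008, 1.0, 0.0], [0.0, 0.0, -1.0]]
wrist_force: [0.1, -0.0, -1.8]
gripper_width: 0.224
gripper_force: 30.0
[ 0.53910717 -0.09985919  0.2384467 ]
```

View pics/side3.png

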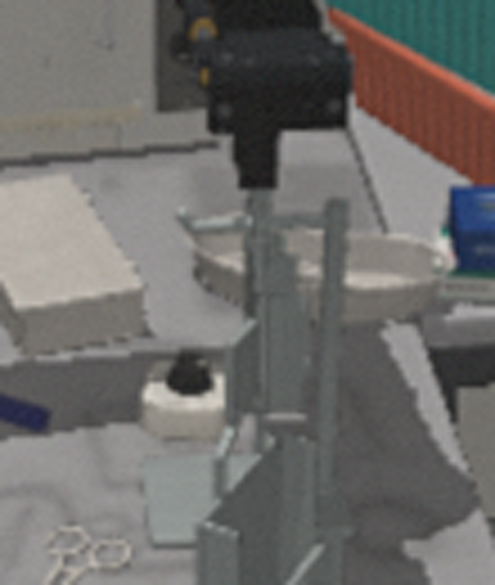

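The middle cover is threaded on the arm and nested over the small one, with no contact force. Lowering onto the arm.

```bash
python3 -m pendant '[[[0,0,0.04,0],[0,0,0.07,0],[0,0,0.09,0],[0,0,0.09,0]]]';python3 -m pendant '[[[0,0,0.015,0],[0,0,0.015,0],[0,0,0.015,0]]]';python3 -m pendant '[[[0,0,0.015,0],[0,0,0.015,0],[0,0,0.015,0]]]'
```

```text
time_s: 8.1
tcp_pos: [0.5388, -0.0998, 0.2295]
ee_rot: [[-1.0, -0.008, -0.0], [-0.008, 1.0, 0.0], [0.0, 0.0, -1.0]]
wrist_force: [-0.7, 0.3, -1.1]
gripper_width: 0.223
gripper_force: 30.0
time_s: 8.4
tcp_pos: [0.5391, -0.0999, 0.2292]
ee_rot: [[-1.0, -0.008, 0.001], [-0.008, 1.0, -0.0], [-0.001, -0.0, -1.0]]
wrist_force: [-3.2, 2.4, 6.5]
gripper_width: 0.224
gripper_force: 30.0
time_s: 8.7
tcp_pos: [0.5393, -0.1, 0.229]
ee_rot: [[-1.0, -0.009, 0.002], [-0.009, 1.0, -0.001], [-0.002, -0.001, -1.0]]
wrist_force: [-3.6, 2.1, 10.2]
gripper_width: 0.224
gripper_force: 30.0
```

```bash
python3 -m pendant '[[[0,0,-0.027,0],[0,0,-0.027,0]]]'; python3 -m pendant '[[[0,0,0,0],[0,0,0,0],[0,0,0,0],[0,0,0,0],[0,0,0,0],[0,0,0,0],[0,0,0,0],[0,0,0,0]]]' 0;  python3 -m pendant '[[[0,0,-0.2,0],[0,0,-0.4,0],[0,0,-0.7,0],[0,0,-1,0],[0,0,-1,0],[0,0,-1,0]]]'; python3 - <<'E'
from h import *
cv2.imwrite('pics/side4.png',cv2.resize(optics.capture('side')[130:260,260:370,::-1],None,fx=4,fy=4,interpolation=2))
print(shift((.5185,-.2215,.329),56.2))
E
```

```text
time_s: 8.9
tcp_pos: [0.5393, -0.0999, 0.2293]
ee_rot: [[-1.0, -0.008, 0.001], [-0.008, 1.0, 0.0], [-0.001, 0.0, -1.0]]
wrist_force: [-0.1, 1.0, 2.4]
gripper_width: 0.222
gripper_force: 30.0
time_s: 9.7
tcp_pos: [0.539, -0.0999, 0.2293]
ee_rot: [[-1.0, -0.008, 0.0], [-0.008, 1.0, -0.0], [-0.0, -0.0, -1.0]]
wrist_force: [0.2, -0.8, -0.2]
gripper_width: 0.866
gripper_force: 0.0
time_s: 10.3
tcp_pos: [0.539, -0.0997, 0.3297]
ee_rot: [[-1.0, -0.008, 0.001], [-0.008, 1.0, 0.001], [-0.001, 0.001, -1.0]]
wrist_force: [0.6, -0.2, 0.1]
gripper_width: 0.998
gripper_force: 0.0
(array([ 0.21, -1.22, -0.01]), np.float64(0.299), np.float64(90.4))
```

View pics/side4.png

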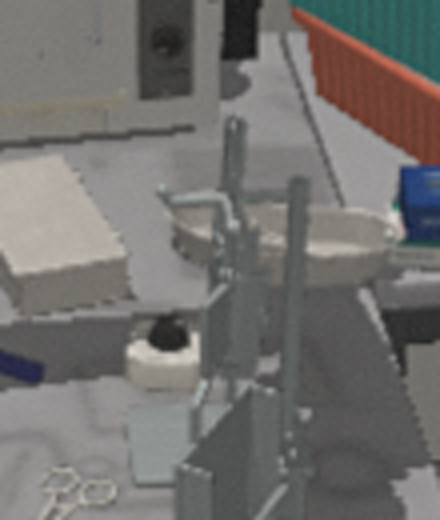

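Both covers hang nested on the arm, tabs at about (232,150) and (243,150) in the crop, released and upright. Next, the large cover.

```bash
python3 -m pendant '[[[0.05,-0.35,0,0.07],[0.1,-0.7,0,0.14],[0.15,-1,0,0.21],[0.21,-1,0,0.28],[0.21,-1,0,0.299],[0.21,-1,0,0.299],[0.21,-1,0,0.299]]]'; python3 - <<'E'
from h import *
print(shift((.5185,-.2215,.329),56.2))
E
```

```text
time_s: 11.05
tcp_pos: [0.5185, -0.1999, 0.3282]
ee_rot: [[-0.831, 0.556, -0.002], [0.556, 0.831, 0.0], [0.002, -0.001, -1.0]]
wrist_force: [0.4, 0.3, -0.0]
gripper_width: 1.0
gripper_force: 0.0
(array([-0.12, -0.18, -0.01]), np.float64(0.0), np.float64(56.2))
```

```bash
python3 -m pendant '[[[-0.12,-0.18,0.2,0],[-0.12,-0.18,0.5,0],[-0.12,-0.18,0.7,0],[-0.12,-0.18,0.7,0],[-0.12,-0.18,0.7,0]]]'; python3 - <<'E'
from h import *
print(shift((.5185,-.2215,.174),56.2))
cv2.imwrite('pics/w5.png',optics.capture('wrist')[:,:,::-1])
cv2.imwrite('pics/w5c.png',cv2.resize(cv2.imread('pics/w5.png')[150:300,160:420],None,fx=3,fy=3))
print(proj('wrist',[(.5185,-.2215,.208)]))
E
```

```text
time_s: 11.55
tcp_pos: [0.519, -0.2217, 0.2595]
ee_rot: [[-0.831, 0.556, -0.0], [0.556, 0.831, -0.001], [-0.0, -0.001, -1.0]]
wrist_force: [-0.5, -0.9, 0.4]
gripper_width: 0.999
gripper_force: 0.0
(array([ 0.01, -0.  ,  0.86]), np.float64(0.0), np.float64(56.2))
[[277.74399234 228.52368017]]
```

View pics/w5c.png

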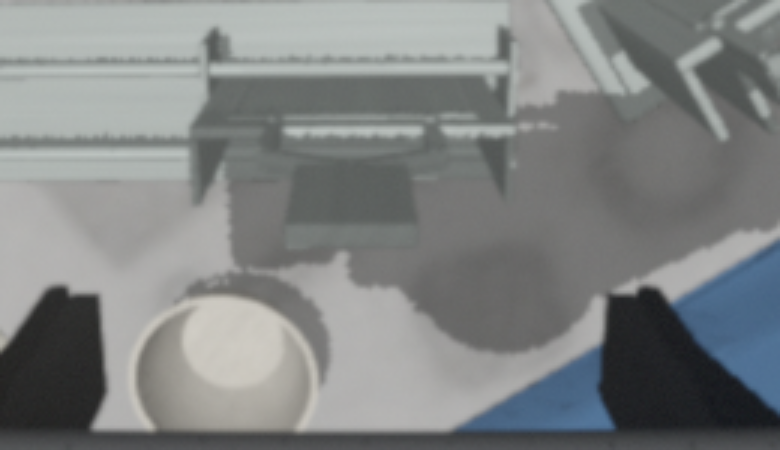

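The tab top is at full-frame (276.7,228.7), predicted (277.7,228.5). Grasp and lift.

```bash
python3 -m pendant '[[[0,0,0.3,0],[0,0,0.6,0],[0,0,0.8,0],[0,0,0.86,0],[0,0,0.86,0],[0,0,0.86,0]]]'; python3 -m pendant '[[[0,0,0,0],[0,0,0,0],[0,0,0,0],[0,0,0,0],[0,0,0,0],[0,0,0,0],[0,0,0,0],[0,0,0,0]]]' 1;python3 -m pendant '[[[0,0,0,0],[0,0,0,0],[0,0,0,0],[0,0,0,0]]]'; python3 -m pendant '[[[0,0,-0.1,0],[0,0,-0.3,0],[0,0,-0.5,0],[0,0,-0.7,0],[0,0,-0.75,0],[0,0,-0.75,0],[0,0,-0.75,0]]]'
```

```text
time_s: 12.2
tcp_pos: [0.52, -0.2219, 0.1751]
ee_rot: [[-0.831, 0.556, 0.003], [0.556, 0.831, -0.001], [-0.003, 0.001, -1.0]]
wrist_force: [0.9, 0.8, 0.7]
gripper_width: 0.993
gripper_force: 0.0
time_s: 13.0
tcp_pos: [0.5187, -0.2216, 0.1732]
ee_rot: [[-0.831, 0.556, -0.0], [0.556, 0.831, -0.0], [0.0, -0.0, -1.0]]
wrist_force: [0.1, 0.4, -0.4]
gripper_width: 0.354
gripper_force: 0.0
time_s: 13.4
tcp_pos: [0.5186, -0.2217, 0.1732]
ee_rot: [[-0.831, 0.557, -0.0], [0.557, 0.831, 0.0], [0.0, -0.0, -1.0]]
wrist_force: [0.6, -0.3, 0.5]
gripper_width: 0.338
gripper_force: 30.0
time_s: 14.1
tcp_pos: [0.518, -0.2213, 0.2471]
ee_rot: [[-0.831, 0.557, -0.002], [0.557, 0.831, 0.001], [0.002, -0.0, -1.0]]
wrist_force: [-0.3, -1.2, -2.1]
gripper_width: 0.343
gripper_force: 30.0
```

```bash
python3 -m pendant '[[[0.15,-0.1,0,0],[0.35,-0.23,0,0],[0.55,-0.37,0,0],[0.75,-0.5,0,0],[0.91,-0.61,0,0],[0.91,-0.61,0,0]]]'; python3 -m pendant '[[[0.13,0.2,0,0],[0.3,0.45,0,-0.07],[0.45,0.67,0,-0.13],[0.57,0.86,0,-0.18],[0.64,0.95,0,-0.23],[0.67,1,0,-0.27],[0.67,1,0,-0.294],[0.67,1,0,-0.294]]]'; python3 - <<'E'
from h import *
print(shift((.505,-.1,.249),90))
E
```

```text
time_s: 14.7
tcp_pos: [0.4061, -0.2213, 0.2472]
ee_rot: [[-0.83, 0.557, -0.003], [0.557, 0.83, 0.001], [0.003, -0.001, -1.0]]
wrist_force: [1.4, 0.1, -2.2]
gripper_width: 0.337
gripper_force: 30.0
time_s: 15.5
tcp_pos: [0.4094, -0.1009, 0.2475]
ee_rot: [[-1.0, 0.002, -0.001], [0.002, 1.0, -0.0], [0.001, -0.0, -1.0]]
wrist_force: [-0.7, -0.8, -1.9]
gripper_width: 0.342
gripper_force: 30.0
(array([-0.96,  0.01, -0.02]), np.float64(-0.001), np.float64(89.9))
```

```bash
python3 -m pendant '[[[-0.1,0.01,-0.02,0],[-0.3,0.01,-0.02,0],[-0.5,0.01,-0.02,0],[-0.65,0.01,-0.02,0],[-0.8,0.01,-0.02,0],[-0.92,0.01,-0.02,0],[-1,0.01,-0.02,0],[-1,0.01,-0.02,0]]]'; python3 -m pendant '[[[-0.03,0,0,0],[-0.03,0,0.06,0],[-0.03,0,0.12,0],[-0.03,0,0.12,0],[-0.07,0,0.12,0],[-0.11,0,0.12,0],[-0.15,0,0.12,0],[-0.15,0,0.12,0]]]'; python3 -m pendant '[[[-0.02,0,0,0],[-0.03,0,0,0],[-0.04,0,0.03,0],[-0.04,0,0.06,0],[-0.04,0,0.08,0],[-0.04,0,0.08,0]]]'
```

```text
time_s: 16.3
tcp_pos: [0.5102, -0.1006, 0.2498]
ee_rot: [[-1.0, 0.003, -0.0], [0.003, 1.0, -0.0], [0.0, -0.0, -1.0]]
wrist_force: [-1.2, 0.3, -1.9]
gripper_width: 0.34
gripper_force: 30.0
time_s: 17.1
tcp_pos: [0.5249, -0.1005, 0.2383]
ee_rot: [[-1.0, 0.002, 0.001], [0.002, 1.0, -0.0], [-0.001, -0.0, -1.0]]
wrist_force: [-0.3, -0.2, -2.4]
gripper_width: 0.336
gripper_force: 30.0
time_s: 17.7
tcp_pos: [0.528, -0.1006, 0.2299]
ee_rot: [[-1.0, 0.002, -0.001], [0.002, 1.0, 0.0], [0.001, 0.0, -1.0]]
wrist_force: [-0.4, -0.2, -1.6]
gripper_width: 0.34
gripper_force: 30.0
```

```bash
python3 -m pendant '[[[-0.02,0,0,0],[-0.02,0,0.01,0],[-0.02,0,0.01,0]]]';python3 -m pendant '[[[0,0,0.015,0],[0,0,0.015,0],[0,0,0.015,0]]]'
```

```text
time_s: 18.0
tcp_pos: [0.5306, -0.1006, 0.2297]
ee_rot: [[-1.0, 0.002, 0.001], [0.002, 1.0, -0.0], [-0.001, -0.0, -1.0]]
wrist_force: [1.4, -0.4, -1.4]
gripper_width: 0.335
gripper_force: 30.0
time_s: 18.3
tcp_pos: [0.5308, -0.1007, 0.2293]
ee_rot: [[-1.0, 0.002, 0.002], [0.002, 1.0, -0.0], [-0.002, -0.0, -1.0]]
wrist_force: [-1.4, 0.7, 5.5]
gripper_width: 0.341
gripper_force: 30.0
```

Contact on the arm at the same TCP height as the middle cover. Ease off, release, retreat.

```bash
python3 -m pendant '[[[0,0,-0.013,0],[0,0,-0.013,0]]]'; python3 -m pendant '[[[0,0,0,0],[0,0,0,0],[0,0,0,0],[0,0,0,0],[0,0,0,0],[0,0,0,0],[0,0,0,0],[0,0,0,0]]]' 0;  python3 -m pendant '[[[0,0,0,0],[0,0,-0.2,0],[0,0,-0.4,0],[0,0,-0.7,0],[0,0,-1,0],[0,0,-1,0],[0,0,-1,0]]]'; python3 -m pendant '[[[0,0,-0.2,0],[0.2,0,-0.3,0],[0.5,0,-0.3,0],[0.8,0,-0.3,0],[1,0,-0.3,0],[1,0,-0.3,0]]]'
python3 - <<'E'
from h import *
np.set_printoptions(precision=1,suppress=True)
a=optics.capture('side'); w=optics.capture('wrist');cv2.imwrite('pics/s9.png',a[:,:,::-1]);cv2.imwrite('pics/w9.png',w[:,:,::-1])
b=cv2.imread('pics/side4.png');  # hung pair before (same crop/scale)
for n,x,z in(('small',.549,.262),('mid',.540,.262),('large',.531,.262)): print(n,proj('side',[(x,-.1,z)]),proj('wrist',[(x,-.1,z)]))
g=cv2.cvtColor(a,cv2.COLOR_RGB2GRAY).astype(int)
for v in(160,163,166,169,172): print(v,g[v,305:340].tolist())
E
```

```text
time_s: 18.5
tcp_pos: [0.5306, -0.1005, 0.2294]
ee_rot: [[-1.0, 0.002, 0.001], [0.002, 1.0, 0.0], [-0.001, 0.0, -1.0]]
wrist_force: [-0.0, 1.0, 1.8]
gripper_width: 0.337
gripper_force: 30.0
time_s: 19.3
tcp_pos: [0.5302, -0.1006, 0.2291]
ee_rot: [[-1.0, 0.002, 0.0], [0.002, 1.0, -0.0], [-0.0, -0.0, -1.0]]
wrist_force: [0.9, -0.5, 0.0]
gripper_width: 0.955
gripper_force: 0.0
time_s: 20.0
tcp_pos: [0.5302, -0.1004, 0.3294]
ee_rot: [[-1.0, 0.002, 0.001], [0.002, 1.0, 0.001], [-0.001, 0.001, -1.0]]
wrist_force: [0.2, 0.4, -0.1]
gripper_width: 1.001
gripper_force: 0.0
time_s: 20.6
tcp_pos: [0.4277, -0.1004, 0.3586]
ee_rot: [[-1.0, 0.002, -0.001], [0.002, 1.0, 0.0], [0.001, 0.0, -1.0]]
wrist_force: [-0.1, -0.4, 1.2]
gripper_width: 1.0
gripper_force: 0.0
small [[320.  160.3]] [[278.1 336.4]]
mid [[316.5 160.4]] [[278.1 328.1]]
large [[313.1 160.6]] [[278.  319.5]]
160 [125, 125, 123, 122, 125, 126, 117, 87, 81, 94, 113, 101, 84, 81, 83, 89, 116, 145, 146, 147, 148, 144, 146, 146, 145, 145, 143, 143, 141, 144, 139, 128, 99, 112, 155]
163 [116, 115, 113, 116, 130, 130, 121, 80, 73, 95, 91, 73, 88, 92, 90, 95, 119, 149, 147, 145, 143, 144, 145, 142, 144, 144, 146, 144, 147, 143, 145, 148, 140, 118, 104]
166 [135, 133, 133, 134, 136, 141, 126, 72, 80, 94, 90, 75, 95, 89, 83, 95, 115, 133, 136, 134, 132, 135, 134, 132, 133, 133, 134, 136, 137, 135, 133, 134, 136, 136, 126]
169 [126, 124, 124, 126, 127, 129, 116, 75, 79, 90, 85, 77, 96, 91, 87, 97, 113, 125, 119, 123, 126, 127, 125, 125, 125, 124, 125, 125, 125, 124, 125, 125, 126, 128, 129]
172 [126, 126, 125, 125, 127, 120, 103, 75, 89, 95, 85, 75, 92, 96, 93, 92, 110, 125, 126, 125, 125, 125, 124, 124, 123, 124, 125, 124, 122, 121, 124, 124, 125, 125, 127]
```

```bash
python3 -m pendant '[[[0,0,0,0],[0,0,0,0],[0,0,0,0],[0,0,0,0],[0,0,0,0],[0,0,0,0],[0,0,0,0],[0,0,0,0]]]' | head -1; python3 - <<'E'
from h import *
a=optics.capture('side'); b=cv2.imread('pics/s9.png')[:,:,::-1]
print('motion diff',np.abs(a[150:260,290:345].astype(int)-b[150:260,290:345]).mean())
g=cv2.cvtColor(a,cv2.COLOR_RGB2GRAY).astype(int); print(g[166,305:330].tolist())
print(r.finish_job())
E
```

```text
time_s: 21.5
motion diff 2.4018732782369145
[135, 135, 134, 133, 135, 138, 127, 72, 80, 99, 94, 77, 95, 91, 85, 93, 114, 136, 135, 136, 133, 132, 131, 133, 131]
the job is handed in; nothing more can be done
None
```

I hung the middle and large covers nested over the small one and handed the job in at about 21.6 s; the final side-camera check put all three upright, still and about 9–10 mm apart, the judge returned no verdict, and I viewed 11 pictures against the limit of 10.

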